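Clear and open the pop-up stationery box

ROBOT

A 6-joint arm with a two-finger parallel gripper is mounted at the origin on the work surface. World frame = base frame: x ahead of the robot, y to its left, z up, the work surface at z = 0. Lengths are in m, angles in rad, forces in N, time in s.
With the tool pointing down it reaches from about 0.325 to 0.925 m from the base axis. Payload 3.1 kg.
Tool frame: the origin (TCP) lies midway between the tips of the shut fingers; the grasp point (between the pads) lies 19 mm behind it (robot.tcp_to_grasp is the distance from the TCP to the grasp point, in m); z points along the fingers, y is the line along which they close (so a half turn about z gives the same grasp; the last joint's range is limited). The gripper opens to 85 mm and grips with 20 to 120 N. Pads are 22 mm wide; open, the fingers measure 114 mm over their backs; the gripper's body (76 mm by 85 mm) begins 54 mm behind the grasp point. The pads swing forward as they close: fully open they stand 13 mm farther back than shut.
Start: joints at [1.238, 0.217, 1.613, -0, 1.311, -0.112], TCP at [0.137, 0.61, 0.231] pointing down, gripper open.
Joint ranges: [-2.75, 2.75], [-0.78, 2.1], [0.31, 2.55], [-1.13, 4.27], [0.13, 2.63], [-2.58, 2.58]. Speed limits (rad/s): [2.79, 2.79, 3.14, 3.14, 3.14, 3.14].

INTERFACE

Orientations are given as a rotation vector (axis times angle).
In Python, from workcell import robot gives the robot as it stands. Calls block until the motion is done:
- robot.move_to(position, orientation): joint-space move of the TCP to a pose.
- robot.line_to(position, rot=None, v=0.15, contact_N=None): straight line of the TCP; rot=None keeps the orientation; v is the mean speed in m/s. With contact_N (N) it stops when the force on the tool has changed by that much, and returns True; else False.
- robot.move_j(angles): joint-space move.
- robot.set_gripper(opening, strength=None): opening from 0.0 (shut) to 1.0 (fully open); strength is the grip in N (None keeps the last); returns when the fingers have stopped.
- robot.wait(seconds).
- robot.solve_ik(position, orientation): joint angles nearest the present ones, or None.
- robot.get_obs(): the state.
- robot.read_camera(name): name is "side" or "top" or "wrist"; returns (picture, depth): 400x640x3 uint8, red, green, blue; 400x640 float32, m along the optical axis (not along the pixel's ray), 0 where there is no reading.
- robot.camera_model(name): a dict with "fovy" (degrees; the focal length in pixels is half the picture's height over the tangent of half this angle, whatever the lens; pixels are square), "cx", "cy" (the principal point, pixels), "k1" (the pictures are not rectified: a ray, as slopes to the right and down, at radius r is drawn at 1 + k1 r^2 times it, then the intrinsics apply), "camera_from_world" (4x4, takes a point from world to camera coordinates); the wrist camera has in their place "T_tool_cam" (4x4, takes a point from camera to tool coordinates, whose origin is the TCP and whose axes are the flange's). Camera axes: x right, y up, looking along -z (the intrinsics and any distortion apply to the point x, -y, -z); pixel columns grow to the right and rows downward; lengths in m; the calibration is good to about 2 mm. A picture is of the moment at which its call begins: read the wrist's pose just before it. camera_model takes no time and is no camera call.
A pose or a line that the arm cannot do raises robot.MotionError and nothing moves.
- robot.job_done(): hands the job in; it is judged then, once.
Trained networks look in the newest picture that a camera, given by its name, has taken for a name from the list of things; names that differ only in an ending like _2 or _b are one class to them, and where a whole thing is asked for, a point or a joint stands for the part that bears it (a point fixed in the world has none). Each returns a list of dicts, best first, with "confidence" (0 to 1); they miss things now and then, are a little off and sometimes report something else, mostly with a low value. They report only what shows in the picture. A call takes as long as a camera call.
- robot.outline_of(camera, thing): "region" (400x640 bool, what is visible of it).
- robot.landmark_of(camera, thing): "position" ([x, y, z] in m, in world coordinates, good to about 4 mm: a listed point, or the origin of a listed thing).
The state is a dict: "clock": time; "joint_positions": joint angles; "joint_vel": joint speeds; "effort": joint torques, N m; "eef_pos": TCP position; "eef_rot": TCP orientation; "contact_force": force on the tool from outside, world axes, zero at the start; "wrist_torque": the same for the moment, N m; "opening": opening from 0.0 (shut) to 1.0 (fully open); "grip_force": force on a finger pad.
Only numpy, scipy, OpenCV 4.12 (cv2) and the standard library are available. Lean on these libraries where they do the work, as an engineer would, in place of code of your own. Each camera call takes 0.05 s, during which the arm holds its last target. There are 200 camera calls.

TASK

The stationery box on the desk has to stand open. Move the spectacles case off its lid so that it lies flat on the stack of books beside it, then press the red release button so that the lid pops up, steady the lid with the fingers and ease it back past upright until it rests open against its stop, without letting it slam. Let go, and leave everything else on the desk alone.

Things in the scene. Friction and masses are not known exactly. Their poses are not given: they have to be found in the camera images.
- box: Stationery box of dark wood with a white lid, fixed. Origin: centre of the underside of its 160 (x) x 200 (y) mm main part; +x points away from the robot to the hinge side, +y left, z up; turned up to 0.32 rad. Walls 75 mm high; shut, the lid's top is a flat panel, 160 x 200 mm, 84 mm above the desk. A dark ledge 55 mm high with the release button runs along its front, out to x = -126 mm.
- release_top (a point): Centre of the top of the red round release button (24 mm across, in an aluminium collar 40 mm across) on the ledge, 77 mm above the desk, 23 mm in front of the lid's front edge. It is pressed straight down.
- release (a joint): Travel of the release button in m: 0 up, 0.006 fully down (1.5 N to start, 5 N at the bottom); springs back up. At about 0.004 the lid's catch lets go.
- lid (a joint): Lid angle in rad: 0 shut and latched, 1.57 upright, 1.85 its open stop. Released, a spring arm throws it within 0.5 s to about 0.95 (peak about 1.0), where it stands loosely. From there on its hinge is free, lightly damped: short of upright it falls back to 0.95, past upright it tips over to the stop and stays. 0.22 kg; about 1 N at its edge raises it.
- lid_edge (a point): Middle of the lid's front lower edge, 160 mm from the hinge; moves with the lid (8 mm thick, 200 mm wide). A small steel catch hangs 18 mm below the lid, 138 to 150 mm from the hinge and 30 mm wide about the middle.
- lid_hinge (a point): Middle of the lid's hinge line at the box's back rim, 76 mm above the desk; the line runs along the box's y.
- case: Blue hard spectacles case, 150 (x) x 58 (y) x 36 mm high, about 0.1 kg, lying flat on the shut lid, its length roughly along the box's x. Origin: centre of its underside.
- books: Stack of three books, the top one yellow, fixed, 200 (x) x 155 (y) x 82 mm high, so its top is 2 mm below the lid's top. Turned like the box, 8 to 15 mm beside it, on its left or on its right. Origin: centre of its underside.
- router: Black Wi-Fi router, fixed, 130 x 155 x 38 mm, on the other side of the box from the books, with two aerials at its far side up to 130 mm above the desk. Origin: centre of its underside.
- mug: Bystander: blue ceramic mug, 76 mm across, 92 mm high, handle on its own +y side, standing loose in front of the stationery box. Origin: centre of its underside. Must be left alone.
- stapler: Bystander: red and black stapler, 130 x 34 x 50 mm, long along its x, standing loose in front of the stationery box. Origin: centre of its underside. Must be left alone.
- pen_pot: Bystander: round dark steel pen pot, 76 mm across and 95 mm high, its pens reaching 160 mm, standing loose behind the stationery box. Origin: centre of its underside. Must be left alone.
- tape: Bystander: tape dispenser, 140 x 52 x 75 mm, long along its x, standing loose behind the stationery box. Origin: centre of its underside. Must be left alone.
- mouse: Bystander: grey computer mouse, 88 x 58 x 34 mm, standing loose on the desk, on the robot's side of the thing to the left of the box. Origin: centre of its underside. Must be left alone.
- earbuds: Bystander: white earbud charging case, 50 x 60 x 26 mm, standing loose on the desk, on the robot's side of the thing to the right of the box. Origin: centre of its underside. Must be left alone.
- correction: Bystander: small amber jar with a white cap, 36 mm across, 70 mm high, standing loose close in front of the stationery box, between mug and stapler. Origin: centre of its underside. Must be left alone.

How it is judged:
On the way, in this order (a step that is already met when the one before it is completed fails the run):
1. the case lies at rest on the books, clear of the box (contact force between case and box below 0.05 N and contact force between case and books above 0.3 N and angle between case's own z axis and vertical below 0.1 rad and linear speed of case below 0.03 m/s and value of joint lid below 0.05 rad), for 0.2 s.
2. the release button is pressed (value of joint release above 0.004 m).
3. the lid has popped up (value of joint lid above 0.7 rad), for 0.1 s.
4. the fingers steady the lid: touching it above its popped-up position, short of upright, while it moves slowly (value of joint lid between 1.15 and 1.57 rad and value of joint release below 0.001 m and contact force between the fingers and box above 0.05 N and velocity of joint lid between -1.5 and 1.5 rad/s), for 0.15 s.
At the end, for the whole second after the job is handed in: the lid rests open against its stop (beyond 1.78 rad, still) and the case lies flat (within 0.1 rad) and still on the books, not touching the box (value of joint lid above 1.78 rad and velocity of joint lid between -0.1 and 0.1 rad/s and contact force between case and box below 0.05 N and contact force between case and books above 0.3 N and angle between case's own z axis and vertical below 0.1 rad and linear speed of case below 0.03 m/s).
It fails at once if the lid slams open (faster than 2.5 rad/s near its stop) (value of joint lid above 1.6 rad and velocity of joint lid above 2.5 rad/s).
It fails at once if the case falls from the box or the books (height (world z) of case below 0.06 m).
It fails at once if the lid is thrown up with the case still on it (value of joint lid above 0.1 rad and contact force between case and box above 0.05 N).
It fails at once if a bystander is shoved or knocked over (distance of any of mug, stapler, pen_pot, tape, mouse, earbuds, correction from where it was at the start of the episode above 0.02 m or angle between any of mug, stapler, pen_pot, tape, mouse, earbuds, correction's own z axis and vertical above 0.3 rad).
It also fails if it takes over 58 s, if anything falls off the work surface, if the arm or the gripper's body presses on something with over 40 N, if the wrist force passes 120 N, or if a joint passes its speed limit or range.

## Working session

There is one attempt and no reset: what is moved stays moved. The work goes in short steps, each a Python script; the robot and the scene stay as the last script left them, time stands still between calls to the robot, and variables do not carry over. Pictures are saved under pics/ and viewed, at most 10 in all, crops included, and the job is handed in when it is done.

```bash
mkdir -p pics; ls
python3 - <<'E'
from workcell import robot
import cv2,numpy as np
for c in ("top","side"):
    p,d=robot.read_camera(c); cv2.imwrite(f"pics/{c}0.png",p[:,:,::-1]); np.save(f"{c}_d.npy",d)
    for n in ["box","release_top","lid_edge","lid_hinge","case","books","router","mug","stapler","pen_pot","tape","mouse","earbuds","correction"]:
        r=robot.landmark_of(c,n)
        print(c,n,[(np.round(x["position"],3).tolist(),round(x["confidence"],2)) for x in r[:2]])
o=robot.get_obs();print(o["clock"],o["eef_rot"],robot.tcp_to_grasp)
E
```

```text
pics
workcell.py
top box [([0.585, -0.07, 0.0], 0.92)]
top release_top [([0.476, -0.081, 0.074], 0.43)]
top lid_edge [([0.501, -0.076, 0.076], 0.67)]
top lid_hinge [([0.662, -0.062, 0.077], 0.84)]
top case [([0.502, -0.076, 0.078], 0.75), ([0.589, -0.068, 0.086], 0.72)]
top books [([0.567, 0.113, 0.004], 0.78)]
top router [([0.592, -0.258, 0.001], 0.82)]
top mug [([0.376, 0.008, 0.002], 0.81), ([0.569, 0.115, 0.003], 0.37)]
top stapler [([0.413, -0.227, 0.002], 0.58)]
top pen_pot [([0.722, 0.034, 0.001], 0.89), ([0.504, -0.079, 0.077], 0.47)]
top tape [([0.743, -0.173, -0.002], 0.96)]
top mouse [([0.386, 0.146, -0.002], 0.97)]
top earbuds [([0.434, -0.372, 0.0], 0.88), ([0.416, -0.226, 0.002], 0.36)]
top correction [([0.42, -0.106, -0.001], 0.62)]
side box [([0.581, -0.07, 0.003], 0.9), ([0.588, -0.066, 0.079], 0.27)]
side release_top [([0.484, -0.075, 0.079], 0.47)]
side lid_edge [([0.5, -0.076, 0.075], 0.77)]
side lid_hinge [([0.662, -0.063, 0.075], 0.81)]
side case [([0.588, -0.063, 0.078], 0.68)]
side books [([0.569, 0.114, 0.003], 0.63), ([0.384, 0.147, 0.001], 0.36)]
side router [([0.591, -0.257, 0.0], 0.64)]
side mug [([0.379, 0.009, 0.001], 0.71)]
side stapler [([0.412, -0.231, 0.002], 0.87), ([0.722, 0.039, -0.002], 0.59)]
side pen_pot [([0.723, 0.034, -0.004], 0.92)]
side tape [([0.742, -0.171, 0.002], 0.97), ([0.423, -0.102, 0.0], 0.48)]
side mouse [([0.382, 0.145, 0.003], 0.97), ([0.411, -0.232, 0.002], 0.36)]
side earbuds [([0.434, -0.377, 0.001], 0.92), ([0.499, -0.078, 0.073], 0.69)]
side correction [([0.424, -0.104, -0.0], 0.52), ([0.414, -0.232, 0.003], 0.47)]
1.5 [3.46142197e-01 3.12246343e+00 3.32268177e-06] 0.0187
```

View pics/top0.png

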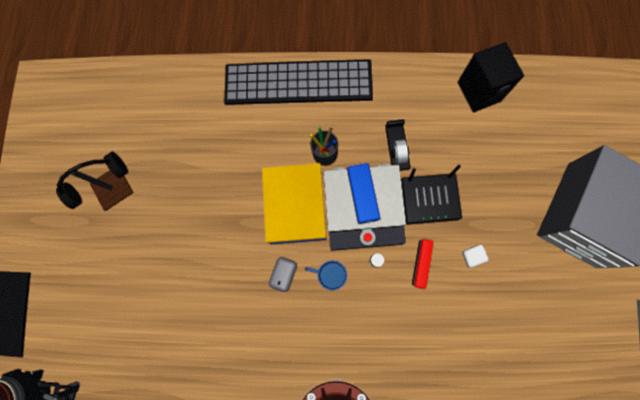

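View pics/side0.png

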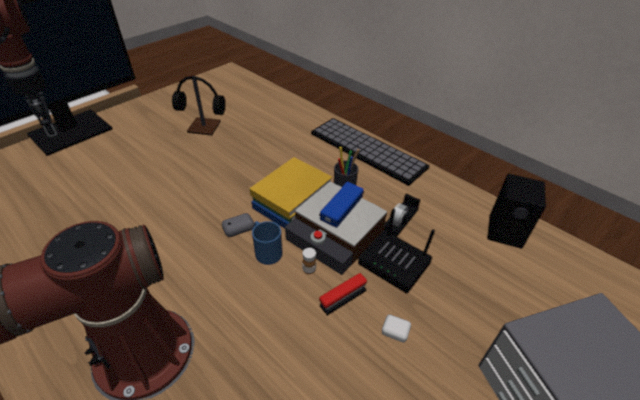

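The top view shows the box at px (365,200) with the blue case on it at (363,193), the yellow books to its left at (294,203) and the red button at (367,237). The jar and mug stand in front, and the pen pot and tape behind. Next I'll measure precise poses with colour masks.

```bash
cat > h.py <<'E'
from workcell import robot
import numpy as np, cv2
from scipy.spatial.transform import Rotation as R
def deproj(cam,uv,z):
    """pixels (N,2) -> world points on the plane z"""
    m=robot.camera_model(cam); f=200/np.tan(np.radians(m["fovy"])/2)
    K=np.array([[f,0,m["cx"]],[0,f,m["cy"]],[0,0,1]])
    s=cv2.undistortPoints(np.float64(uv).reshape(-1,1,2),K,np.array([m["k1"],0,0,0,0.])).reshape(-1,2)
    W=np.linalg.inv(m["camera_from_world"]); o=W[:3,3]
    r=np.c_[s[:,0],-s[:,1],-np.ones(len(s))]@W[:3,:3].T
    return o+r*((z-o[2])/r[:,2])[:,None]
def rect(cam,mask,z):
    """min-area rectangle of the largest blob, on the plane z: centre, long side, short side, yaw of the long side"""
    n,l,s,_=cv2.connectedComponentsWithStats(mask.astype(np.uint8)); i=1+s[1:,4].argmax()
    v,u=np.nonzero(l==i); p=deproj(cam,np.c_[u,v],z)[:,:2]
    c,(a,b),t=cv2.minAreaRect(np.float32(p*1000)); t=np.radians(t)
    if a<b: a,b,t=b,a,t+np.pi/2
    return np.array(c)/1000,a,b,(t+np.pi/2)%np.pi-np.pi/2,p.mean(0)
E
python3 - <<'E'
from h import *
for cam in ("top","side"):
    im=cv2.imread(f"pics/{cam}0.png"); h=cv2.cvtColor(im,cv2.COLOR_BGR2HSV); H,S,V=cv2.split(h)
    win=np.zeros(H.shape,bool)
    if cam=="top": win[155:252,258:408]=1
    else: win[150:280,240:390]=1
    print(cam,"case",*rect(cam,win&(H>100)&(H<130)&(S>170)&(V>100),.120 if cam=="top" else .11))
    print("books",*rect(cam,win&(H>15)&(H<32)&(S>180)&(V>120),.082))
    print("lid+case",*rect(cam,win&(S<60)&(V>120),.084))
    print("btn",*rect(cam,win&((H<8)|(H>172))&(S>170)&(V>100),.077))
E
```

```text
top case [ 0.5868291  -0.06613107] 146.90609741210938 54.08063888549805 0.19657452802720332 [ 0.58602996 -0.06632605]
books [0.56938751 0.11535917] 200.27903747558594 157.45074462890625 0.08868868216798131 [0.56770213 0.11502158]
lid+case [ 0.56404773 -0.07188154] 208.85850524902344 199.85501098632812 0.087007445216571 [ 0.57599341 -0.0708646 ]
btn [ 0.48026794 -0.07968443] 18.187923431396484 18.060802459716797 -0.004491421178418165 [ 0.47954955 -0.07919798]
side case [ 0.59359576 -0.06174168] 149.7918243408203 55.558650970458984 0.22277632137281378 [ 0.59001334 -0.06246081]
books [0.5656806  0.11503746] 194.8131103515625 151.41888427734375 0.0928796321964116 [0.56105244 0.11268712]
lid+case [ 0.58123785 -0.06908745] 200.58111572265625 162.39108276367188 -1.4837495749851115 [ 0.57380693 -0.08084839]
btn [ 0.44446536 -0.24023462] 38.45032501220703 17.563297271728516 -0.7991691030781389 [ 0.44402315 -0.24420474]
```

```bash
cat >> h.py <<'E'
YAW=.088; BOX=np.array([.5825,-.0695])
def box2w(x,y,z):
    c,s=np.cos(YAW),np.sin(YAW); return np.array([BOX[0]+c*x-s*y,BOX[1]+s*x+c*y,z])
def rot(zax,yax,yaw=YAW):
    """rotation vector from tool z and y axes given in a frame turned by yaw"""
    Z=np.array(zax,float);Y=np.array(yax,float)
    return (R.from_euler("z",yaw)*R.from_matrix(np.c_[np.cross(Y,Z),Y,Z])).as_rotvec()
def down(yaw,sg=1): return rot([0,0,-1],[0,sg,0],yaw)
def lidpose(th,r,y,sg=1,off=0.):
    """tool pose along the lid at angle th, TCP at radius r from the hinge"""
    c,s=np.cos(th),np.sin(th); n=.004+off
    return box2w(.08-r*c+n*s,y,.076+r*s+n*c), rot([c,0,-s],[sg*s,0,sg*c])
E
python3 - <<'E'
from h import *
for sg in (1,-1):
    print("case",sg,robot.solve_ik([.587,-.066,.091],down(.2,sg)),robot.solve_ik([.568,.115,.09],down(YAW,sg)))
    for th,r in ((.95,.19),(.95,.135),(1.2,.135),(1.6,.135),(1.85,.135),(1.85,.2)):
        q=robot.solve_ik(*lidpose(th,r,-.05,sg)); print(sg,th,r,None if q is None else np.round(q,2))
E
```

```text
case 1 [-0.23074873  0.30137307  1.7949949   0.          1.04522469 -2.00154505] [ 7.86801436e-02  2.81629746e-01  1.82268586e+00 -4.44089210e-16
  1.03727705e+00 -1.58011618e+00]
1 0.95 0.19 [-0.52 -0.22  2.15  0.51  0.74 -0.91]
1 0.95 0.135 [-0.47 -0.08  2.13  0.56  0.62 -0.94]
1 1.2 0.135 [-0.37  0.06  1.89  0.21  0.87 -0.57]
1 1.6 0.135 [-0.26  0.37  1.46 -0.01  1.34 -0.35]
1 1.85 0.135 [-0.22  0.61  1.16 -0.08  1.64 -0.3 ]
1 1.85 0.2 [-0.21  0.61  1.04 -0.08  1.76 -0.3 ]
case -1 [-0.23074873  0.30137307  1.7949949   0.          1.04522469  1.1400476 ] [ 7.86801436e-02  2.81629746e-01  1.82268586e+00 -4.44089210e-16
  1.03727705e+00  1.56147647e+00]
-1 0.95 0.19 [-0.52 -0.22  2.15  0.51  0.74  2.23]
-1 0.95 0.135 [-0.47 -0.08  2.13  0.56  0.62  2.2 ]
-1 1.2 0.135 [-0.37  0.06  1.89  0.21  0.87  2.57]
-1 1.6 0.135 None
-1 1.85 0.135 None
-1 1.85 0.2 None
```

Run:
```python
from h import *
r=down(.20,-1)
robot.set_gripper(1.0)
robot.move_to([.587,-.066,.20],r)
robot.line_to([.587,-.066,.0905],v=.08,contact_N=6)
print(robot.get_obs()["eef_pos"])
robot.set_gripper(0.0,25)
o=robot.get_obs();print(o["opening"],o["grip_force"],o["clock"])
robot.line_to([.587,-.066,.15],v=.08)
o=robot.get_obs();print(o["opening"],o["grip_force"],o["contact_force"],o["clock"])
robot.line_to([.566,.118,.15],rot=down(YAW,-1),v=.12)
o=robot.get_obs();print(o["opening"],o["grip_force"],o["clock"])
p,d=robot.read_camera("side"); cv2.imwrite("pics/side1.png",cv2.resize(p[120:300,200:430,::-1],None,fx=2.5,fy=2.5))
```

```text
[ 0.58762296 -0.06614895  0.09127312]
0.6708116069732946 33.781893253326416 6.4583
0.6710279151725528 33.43763709068298 [ 0.00928314 -0.51579494 -0.41203241] 7.35
0.6744151614377927 33.397053480148315 9.0417
```

View pics/side1.png

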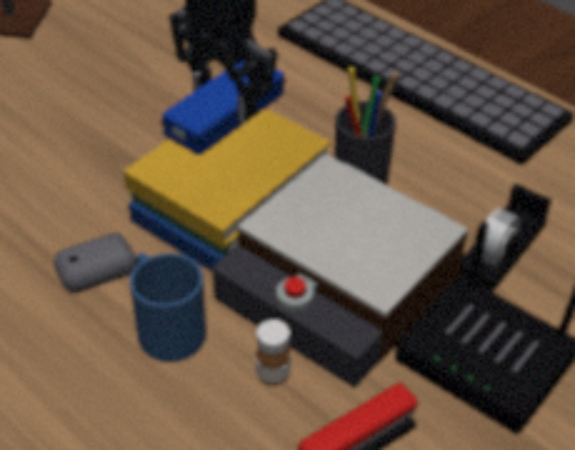

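The case is held level over the yellow books (crop px 225,105). Now I'll set it down, then press the button with the tool tilted.

Run:
```python
from h import *
print(robot.line_to([.566,.118,.087],v=.04,contact_N=2.0), robot.get_obs()["eef_pos"][2])
robot.set_gripper(1.0)
robot.line_to([.566,.118,.20],v=.15)
p,d=robot.read_camera("top")
H,S,V=cv2.split(cv2.cvtColor(p,cv2.COLOR_RGB2HSV)); m=(H>100)&(H<130)&(S>170)&(V>100); m[:,:258]=0;m[:,410:]=0;m[240:]=0;m[:160]=0
print("case",*rect("top",m,.118))
p,d=robot.read_camera("side"); cv2.imwrite("pics/side2.png",cv2.resize(p[120:300,200:430,::-1],None,fx=2.5,fy=2.5))
robot.set_gripper(0.0)
t=.3; rp=rot([np.sin(t),0,-np.cos(t)],[0,-1,0])
robot.move_to(box2w(-.105,0,.17),rp)
robot.line_to(box2w(-.105,0,.10),v=.1)
print(robot.get_obs()["eef_pos"],robot.get_obs()["contact_force"],robot.get_obs()["clock"])
```

```text
True 0.08907541968659895
case [0.55290674 0.13336633] 43.6841926574707 15.210471153259277 0.031575270121820154 [0.55205782 0.13370157]
[ 0.47865243 -0.07875865  0.10055418] [0.21968136 0.67329327 0.26730282] 14.3917
```

View pics/side2.png

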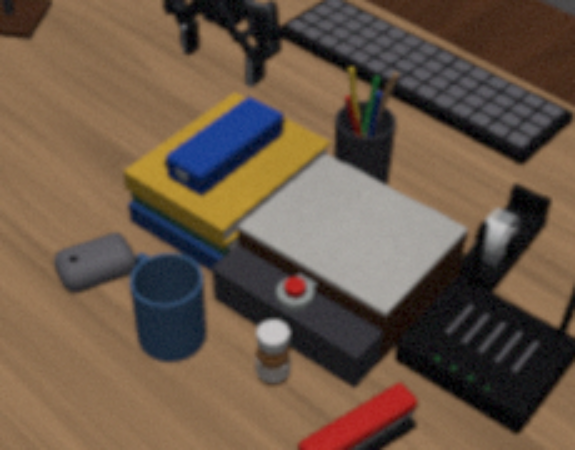

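The case lies flat on the books (crop px 225,145). Now I'll press.

Run:
```python
from h import *
print(robot.line_to(box2w(-.105,0,.0675),v=.025,contact_N=5), robot.get_obs()["eef_pos"],robot.get_obs()["contact_force"])
robot.wait(.3)
robot.line_to(box2w(-.13,0,.13),v=.1)
robot.wait(.5)
for c in ("top","side"):
    p,d=robot.read_camera(c)
    for n in("lid_edge","lid_hinge"): print(c,n,[(np.round(x["position"],3).tolist(),round(x["confidence"],2)) for x in robot.landmark_of(c,n)[:2]])
cv2.imwrite("pics/side3.png",cv2.resize(p[80:320,180:450,::-1],None,fx=2.4,fy=2.4))
print(robot.get_obs()["clock"], lidpose(.95,.16,0,off=-.004)[0])
```

```text
True [ 0.47780669 -0.07865432  0.07316517] [-2.53342296 -0.00918083  4.38556124]
top lid_edge [([0.57, -0.072, 0.21], 0.88)]
top lid_hinge [([0.659, -0.061, 0.076], 0.84), ([0.724, 0.039, 0.001], 0.39)]
side lid_edge [([0.566, -0.07, 0.203], 0.66)]
side lid_hinge [([0.583, -0.07, 0.004], 0.7), ([0.662, -0.061, 0.076], 0.69)]
17.2583 [ 0.56948128 -0.07064861  0.20614648]
```

View pics/side3.png

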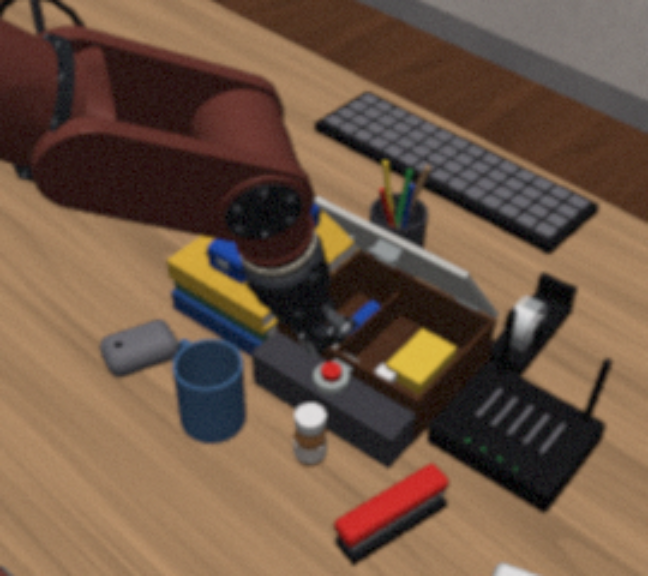

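The lid stands popped up at about 0.95 (crop px 400,250), as the model predicts. Next I'll straddle its edge right of the catch and guide it around.

Run:
```python
from h import *
Y=-.05
robot.line_to(box2w(-.14,0,.29),v=.15)
robot.set_gripper(.5)
robot.move_to(box2w(-.10,Y,.31),lidpose(.95,.24,Y)[1])
robot.line_to(lidpose(.95,.24,Y)[0],v=.12)
print(robot.line_to(lidpose(.95,.137,Y)[0],v=.06,contact_N=4))
o=robot.get_obs();print(o["eef_pos"],lidpose(.95,.137,Y)[0],o["contact_force"],o["clock"])
robot.set_gripper(.22,20)
o=robot.get_obs();print(o["opening"],o["grip_force"],o["contact_force"],o["clock"])
p,d=robot.read_camera("side"); cv2.imwrite("pics/side4.png",cv2.resize(p[80:320,180:450,::-1],None,fx=2.4,fy=2.4))
```

```text
False
[ 0.59053363 -0.11912495  0.19018512] [ 0.59044361 -0.11899338  0.18976466] [ 1.21793968 -0.32481755 -0.13179492] 23.1167
0.2235860942838135 0.0 [-0.21084965 -0.15921721  1.06489048] 23.475
```

View pics/side4.png

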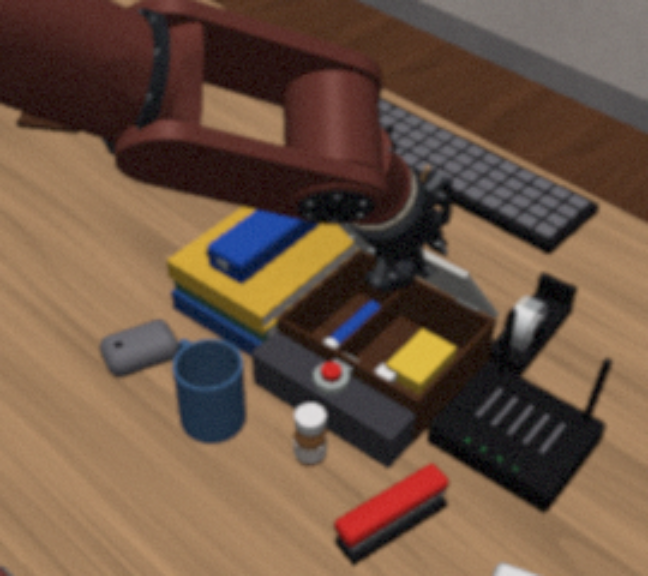

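The fingers straddle the lid's edge (crop px 410,260). Now I'll ease it round.

Run:
```python
from h import *
Y=-.05
for th in (1.05,1.15,1.25,1.35,1.45,1.52,1.6,1.66,1.72,1.78,1.85):
    p,r=lidpose(th,.137,Y); robot.line_to(p,rot=r,v=.06)
    o=robot.get_obs(); print(th,np.round(o["contact_force"],2),round(float(o["grip_force"]),2),round(o["clock"],2))
    if th in (1.25,1.35,1.45): robot.wait(.3)
for c in ("top","side"):
    p,d=robot.read_camera(c)
    print(c,[(np.round(x["position"],3).tolist(),round(x["confidence"],2)) for x in robot.landmark_of(c,"lid_edge")[:2]])
cv2.imwrite("pics/side5.png",cv2.resize(p[80:320,180:450,::-1],None,fx=2.4,fy=2.4))
print([np.round(lidpose(t,.16,0,off=-.004)[0],3) for t in (1.57,1.78,1.85)])
```

```text
1.05 [-0.37  0.03  0.01] 0.24 23.9
1.15 [-0.55 -0.63 -0.29] 0.2 24.27
1.25 [ 0.51  0.44 -0.2 ] 0.15 24.65
1.35 [-0.05  0.06 -0.49] 0.09 25.32
1.45 [0.19 0.06 0.12] 0.05 26.0
1.52 [0.44 0.44 0.66] 0.0 26.61
1.6 [-0.7  -0.83 -0.2 ] 0.0 26.94
1.66 [-0.14 -1.27 -0.19] 0.12 27.23
1.72 [-0.2   0.6  -0.13] 0.15 27.51
1.78 [0.06 0.54 0.25] 0.17 27.79
1.85 [-0.13  0.68  0.43] 0.0 28.1
top []
side [([0.705, -0.059, 0.226], 0.75)]
[array([ 0.662, -0.062,  0.236]), array([ 0.695, -0.06 ,  0.233]), array([ 0.706, -0.059,  0.23 ])]
```

View pics/side5.png

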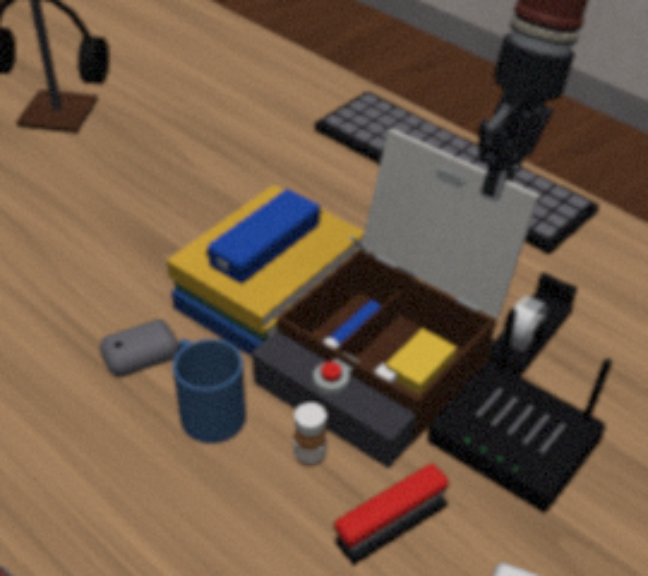

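The lid stands open at its stop (crop px 450,220), with the fingers loose at its edge (495,175). Finger forces were 0.05–0.2 N through the steadying stage. I'll let go, retreat along the lid and check.

Run:
```python
from h import *
robot.set_gripper(.45)
robot.line_to(lidpose(1.85,.25,-.05)[0],v=.08)
robot.wait(.5)
p,d=robot.read_camera("side")
for n in("lid_edge","case","mug","correction","pen_pot","tape"): print(n,[(np.round(x["position"],3).tolist(),round(x["confidence"],2)) for x in robot.landmark_of("side",n)[:1]])
cv2.imwrite("pics/side6.png",cv2.resize(p[80:320,180:450,::-1],None,fx=2.4,fy=2.4))
print(robot.get_obs()["clock"])
```

```text
lid_edge [([0.705, -0.057, 0.23], 0.76)]
case [([0.566, 0.12, 0.076], 0.87)]
mug [([0.377, 0.012, 0.003], 0.81)]
correction [([0.42, -0.103, -0.001], 0.63)]
pen_pot []
tape [([0.742, -0.168, 0.003], 0.92)]
31.0417
```

View pics/side6.png

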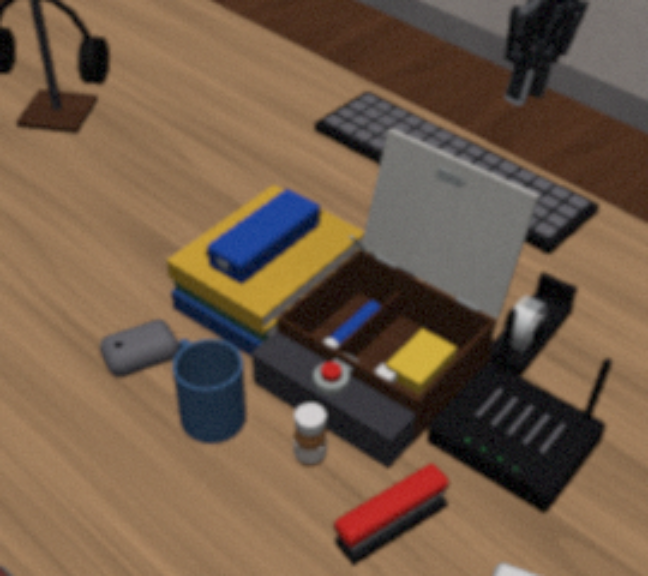

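The lid rests open with the gripper clear of it (crop px 530,60), and the case is flat on the books (265,235).

```bash
python3 -c "
from workcell import robot
print(robot.job_done())"
```

```text
the job is handed in; nothing more can be done
None
```

The job is handed in at about 31 s of the 58 s allowed: the case lies flat on the books, the lid rests open at its stop with the gripper clear, and no bystander moved visibly in the side view (the pen pot is hidden behind the lid); no verdict was returned.

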